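# Lock the jar in its stand and unscrew the tight cap

## Task

The square glass jar stands loose in the round cup of the jar stand. Press the stand's blue hinged frame fully shut round the jar so that the jar cannot turn, then grip the tight red cap and unscrew it anticlockwise, only until its threads let go. Lift it straight up and finish still holding it level a centimetre or three clear above the jar's open mouth; the jar stays locked in the stand, and the other things on the worktop are left where they are.

Things in the scene. Friction and masses are not known exactly. Their poses are not given: they have to be found in the camera images.
- stand: Jar stand fixed to the worktop: wooden plate 156 x 116 x 8 mm, a black round cup in its middle (89 mm outside, rim 26 mm above the worktop), two 53 mm steel hinge posts at its +x end, two 40 mm rest pins near its -x end. Origin: centre of the plate's underside, on the cup's axis; z up. The shut frame's paddle points to its -x. Place and yaw vary.
- frame (a joint): Hinge angle of the blue locking frame, rad: 0 = shut (level, on the rest pins, round the jar's body); 0.7 to 1.1 = open, paddle end raised. It turns about the line through frame_hinge along the stand's y and stays where left (about 1 to 2 N on the paddle moves it). To shut it, push the paddle's upper face over towards the stand's -x and down.
- frame_hinge (a point): Middle of the frame's hinge line, fixed in the stand 56 mm to the stand's +x from the cup's axis and 45 mm above the worktop.
- paddle (a point): Middle of the upper face of the paddle (50 mm wide, 28 mm long) at the frame's raised end, 132 mm from the hinge line; shut, it is 76 mm to the stand's -x from the cup's axis and 50 mm above the worktop. The frame is a rectangle of 8 to 9 mm bars, 66 mm wide inside; it swings clear of jar and cap.
- jar: Loose, empty glass jar, about 0.4 kg: square body 60 x 60 mm, 58 mm tall, round neck of 46 mm diameter. Origin: centre of its underside, 8 mm above the worktop in the cup; z up. Its sides start nearly parallel to the stand's. It turns with the cap unless the frame is shut; then only by some 8 degrees of slack.
- jar_mouth (a point): Centre of the jar's rim, 90 mm above its underside and 98 mm above the worktop. Thread: seen from above the cap turns anticlockwise; after about 40 to 50 degrees on the jar the lugs let go, at about 90 the next ones block, so turn the hand about 70 (slack included). Until free, the cap lifts the jar with it; once risen 21 mm its lower edge clears the rim.
- cap_center (a point): Centre of the red round screw cap, half-way up: 61 mm diameter, ribbed side, 28 mm tall, about 0.05 kg. Screwed on, its centre is 91 mm above the worktop, its top 105 mm, its lower edge 77 mm; the jar's shoulder, as wide as the square body, lies at 66 mm. A sprung seal (22 N) makes it tight: roughly 0.3 to 0.8 N m; it pushes the cap up when the lugs let go.
- lemon: Yellow lemon, 76 x 56 x 55 mm, beside the stand: leave alone.
- spice: Small spice jar with a green cap, 44 mm diameter, 100 mm tall, beside the stand: leave alone.
- garlic: Garlic bulb, 53 mm, beside the stand: leave alone.
- spoon: Teaspoon, 130 mm long, lying on the worktop: leave alone.
- mug: Cream mug, 101 mm tall, on the left: leave alone.
- tin: Small green food tin, 57 mm diameter, 72 mm tall, on the left: leave alone.

How it is judged (in metres and radians):
On the way, in this order (a step that is already met when the one before it is completed fails the run):
1. the blue frame is pressed shut round the jar (value of joint frame below 0.06 rad), for 0.2 s.
2. the cap is unscrewed on the locked jar, which stays down in the cup (angle between the x axis of cap_center and the x axis of jar, either way round above 0.65 rad and z of cap_center in the frame of jar below 0.095 m and angle between the x axis of jar and the x axis of stand, either way round below 0.25 rad and z of jar in the frame of stand below 0.014 m and value of joint frame below 0.1 rad), for 0.1 s.
At the end, for the whole second after the job is handed in: Fingers hold the cap still, level (0.2 rad), off the jar, lower edge 2 to 50 mm above the rim, within 20 mm of the axis, turned 35 to 145 degrees on the jar; jar seated in the cup (4 mm up, 6 mm aside, upright), turned under 0.25 rad; frame shut (under 0.06 rad) (contact force between the fingers and cap above 1 N and contact force between cap and jar below 0.05 N and z of cap_center in the frame of jar between 0.106 and 0.154 m and horizontal distance between cap_center and jar_mouth below 0.02 m and angle between cap_center's own z axis and vertical below 0.2 rad and angle between the x axis of cap_center and the x axis of jar, either way round above 0.6 rad and linear speed of cap below 0.03 m/s and z of jar in the frame of stand below 0.012 m and horizontal distance between jar and stand below 0.006 m and angle between jar's own z axis and vertical below 0.06 rad and angle between the x axis of jar and the x axis of stand, either way round below 0.25 rad and value of joint frame below 0.06 rad); the arm keeps its last pose, push and grip.
It fails at once if the jar is lifted out of its cup (z of jar in the frame of stand above 0.02 m).
It fails at once if a bystander is pushed away (distance of any of lemon, spice, garlic, spoon, mug, tin from where it was at the start of the episode above 0.03 m).
It also fails if it takes over 51 s, if anything falls off the work surface, if the arm or the gripper's body presses on something with over 40 N, if the wrist force passes 120 N, or if a joint passes its speed limit or range.

## Robot

A 6-joint arm with a two-finger parallel gripper is mounted at the origin on a cart in front of the work surface, level with it; the furniture and walls round the work are solid. World frame = base frame: x ahead of the robot, y to its left, z up, the work surface at z = 0. Lengths are in mm, angles in rad, forces in N, time in s.
With the tool pointing down it reaches from about 250 to 775 mm from the base axis. Payload 8.9 kg.
Tool frame: the origin (TCP) lies at the very end of the fingers, on their centre line; the grasp point (between the pads) lies env.hold_point_z behind it (env.hold_point_z is the distance from the TCP to the grasp point, in mm); z points along the fingers, y is the line along which they close (so a half turn about z gives the same grasp; the last joint's range is limited). The gripper opens to 85 mm and grips with 20 to 120 N. Pads are 22 mm wide; open, the fingers measure 114 mm over their backs; the gripper's body (76 mm by 85 mm) begins 54 mm behind the grasp point. The pads swing forward as they close: fully open they stand 13 mm farther back than shut.
Start: joints at [1.178, 0.291, -0.153, 1.127, 0, 1.431], TCP at [131.813, 508.182, 231.305] pointing down, gripper open.
Joint ranges: [-2.52, 2.52], [-0.91, 1.74], [-1.3, 1.37], [-1.96, 2.02], [-1.52, 1.47], [-3.14, 3.14]. Speed limits (rad/s): [2.22, 2.22, 2.79, 3.14, 3.14, 3.14].

## Interface

Orientations are given as a rotation vector (axis times angle).
In Python, from rig import env gives the robot as it stands. The module is installed in compiled form; this text tells all that it offers.
- The arm moves only by the tool play_rows, never from a script. Its argument "increments" is a list of rows, each an object with "offset": the shift along the tool's x, y, z in mm, a list of three; "turn": the turn about the tool's z in rad; "fingers": the gripper's target within -1 to 1 (fully open at 1, half-way at 0, shut at -1). In form: [{"offset": [dx, dy, dz], "turn": turn, "fingers": fingers}, ...]. A call has 1 to 20 rows; each row shifts and turns the commanded pose from where the row before left it, along the tool's axes as they then stand; what a row does not reach is not made up. A row lasts 1/10 s, in which the tool goes at most 50 mm and 8.59 degrees, less where a joint would pass 70% of its speed; a pose out of reach is approached as far as the arm can. A call is refused whole if a number of a shift passes 50 or a number of a turn 0.15, either way. A call with a gripper value outside its range is refused whole. The fingers move at their own pace and stop on an object; "newtons" is the grip in N (left out, the last holds). Time passes only in rows, so rows that do not move let the fingers close. It gives the time, the measured TCP pose, the force, the opening and the grip force at its end, in the units of the state.
- env.get_obs(): the state, without advancing time (a new reading comes with each control period).
- env.read_camera(name): name is "scene" or "top"; returns a dict with "frame" (400x640x3 uint8, red, green, blue), "depth" (400x640 float32, mm along the optical axis (not along the pixel's ray), 0 where there is no reading), "K" (3x3 intrinsics, pixels), "k1" (the pictures are not rectified: a ray, as slopes to the right and down, at radius r is drawn at 1 + k1 r^2 times it, then the intrinsics apply), "rvec" (rotation vector, rad) and "tvec" (3), from world to camera coordinates, as OpenCV has them. Camera axes: x right, y down, z forward; pixel columns grow to the right and rows downward; lengths in mm; the calibration is good to about 2 mm. A picture is of the moment at which its call begins.
- env.job_done(): hands the job in; it is judged then, once.
Trained networks look in a picture, given as the dict that the camera call returned (one of the last four; its "shot" number tells which), for a name from the list of things; names that differ only in an ending like _2 or _b are one class to them, and where a whole thing is asked for, a point or a joint stands for the part that bears it (a point fixed in the world has none). Each returns a list of dicts, best first, with "conf" (0 to 1); they miss things now and then, are a little off and sometimes report something else, mostly with a low value. They report only what shows in the picture. A call takes as long as a camera call.
- env.regions_of(thing, picture): "pixels" (400x640 bool, what is visible of it) and "centre" ([column, row] in pixels, amid what is visible of it).
The state is a dict: "clock": time; "q": joint angles; "joint_velocities": joint speeds; "effort": joint torques, N m; "ee_pos": TCP position; "orientation": TCP orientation; "ft_force": force on the tool from outside, world axes, zero at the start; "wrist_torque": the same for the moment, N m; "opening": finger opening in mm; "grip_force": force on a finger pad.
Only numpy, scipy, OpenCV 4.12 (cv2) and the standard library are available. Lean on these libraries where they do the work, as an engineer would, in place of code of your own. Each camera call takes 0.05 s, during which the arm holds its last target. There are 200 camera calls.

## Working session

There is one attempt and no reset: what is moved stays moved. The work goes in short steps, Python scripts to look and compute and a tool call to move; the robot and the scene stay as the last step left them, time stands still between calls to the robot, and variables do not carry over. Pictures are saved under pics/ and viewed, at most 10 in all, crops included, and the job is handed in when it is done.

Besides the shell and the picture viewer there is one more tool, called after "Call:" by a JSON object that holds its "name" and its "arguments". play_rows: Moves the arm, as the interface text tells. Its arguments: {"type":"object","properties":{"increments":{"type":"array","items":{"type":"object","properties":{"offset":{"type":"array","items":{"type":"number"}},"turn":{"type":"number"},"fingers":{"type":"number"}}}},"newtons":{"type":"number"}},"required":["increments"]}

```bash
mkdir -p pics; cat > h.py <<'E'
import numpy as np, cv2
from rig import env
def world(cam, mask=None):
    K,k1=cam["K"],cam["k1"]; R=cv2.Rodrigues(np.array(cam["rvec"],float))[0]; t=np.array(cam["tvec"],float)
    d=cam["depth"]; v,u=np.nonzero((d>0)&(mask if mask is not None else True))
    pts=np.stack([u,v],1).astype(np.float64)[:,None]
    n=cv2.undistortPoints(pts,np.array(K,float),np.array([k1,0,0,0,0.]))[:,0]
    z=d[v,u]; P=np.c_[n*z[:,None],z]
    return (P-t)@R, u, v
def save(cam,name,crop=None,s=1):
    im=cam["frame"][...,::-1]
    if crop: im=im[crop[1]:crop[3],crop[0]:crop[2]]
    cv2.imwrite("pics/"+name,cv2.resize(im,None,fx=s,fy=s,interpolation=cv2.INTER_CUBIC))
E
python3 - <<'E'
from h import *
print(env.hold_point_z, env.get_obs())
ims=[]
for n in ("scene","top"):
    c=env.read_camera(n); ims.append(c["frame"][...,::-1])
    for th in ("stand","paddle","jar","cap_center","spice","lemon","garlic","spoon","mug","tin"):
        for r in env.regions_of(th,c)[:1]:
            P,u,v=world(c,r["pixels"])
            print(n,th,round(r["conf"],2),np.round(r["centre"]),len(P),np.round(np.median(P,0)),np.round(np.percentile(P,3,axis=0)),np.round(np.percentile(P,97,axis=0)))
cv2.imwrite("pics/a.png",cv2.resize(np.vstack(ims),(480*1,600)))
E
```

```text
18.700000000000003 {'clock': 0.0, 'q': array([ 1.17766701e+00,  2.91277832e-01, -1.54117012e-01,  1.12669041e+00,
        2.24534505e-05,  1.43151764e+00]), 'joint_velocities': array([ 0.00084329, -0.00141092, -0.00112059,  0.000601  ,  0.00097001,
        0.00114306]), 'effort': array([ 1.35038558e-04, -5.37149584e+01,  3.31366467e+01,  1.60803669e-02,
       -1.77929469e-04,  1.83015732e-05]), 'ee_pos': array([131.65742803, 507.78099577, 230.73704823]), 'orientation': array([-3.97632139e-01, -3.11596258e+00,  1.94383009e-03]), 'ft_force': array([ 0.14571475, -1.31440302, -0.33020016]), 'wrist_torque': array([ 0.05431507,  0.01377516, -0.00506023]), 'grip_force': 0.0, 'opening': 85.1596386766966}
scene stand 0.69 [312. 223.] 1977 [569. 208.   9.] [518. 131.   0.] [680. 238. 156.]
scene paddle 0.69 [306. 182.] 343 [582. 204. 132.] [559. 137.   6.] [699. 220. 160.]
scene jar 0.77 [312. 211.] 661 [575. 200.  49.] [563. 160.  19.] [622. 210.  68.]
scene cap_center 0.68 [310. 193.] 489 [582. 189. 103.] [565. 156.  80.] [618. 208. 107.]
scene lemon 0.91 [247. 238.] 671 [636. 341.  41.] [6
[... 490 characters left out ...]
6. 140.] [563. 135.   8.] [655. 218. 161.]
top jar 0.57 [324. 203.] 135 [570. 180.  59.] [566. 153.  26.] [580. 207.  66.]
top cap_center 0.94 [330. 187.] 373 [603. 177. 106.] [568. 150.  85.] [624. 203. 110.]
top spice 0.58 [386. 200.] 462 [592.  30.  98.] [575.   5.   6.] [617.  50. 103.]
top lemon 0.93 [276. 169.] 431 [644. 327.  47.] [624. 298.  29.] [669. 359.  56.]
top garlic 0.72 [259. 208.] 314 [534. 338.  35.] [514. 318.  -0.] [559. 364.  48.]
top spoon 0.52 [238. 246.] 194 [428. 390.   5.] [351. 349.  -1.] [454. 410.  11.]
top mug 0.73 [209. 155.] 1202 [650. 493.  54.] [606. 433.   6.] [680. 526. 101.]
top tin 0.71 [212. 154.] 1265 [650. 491.  52.] [606. 432.   2.] [681. 526. 101.]
```

View pics/a.png

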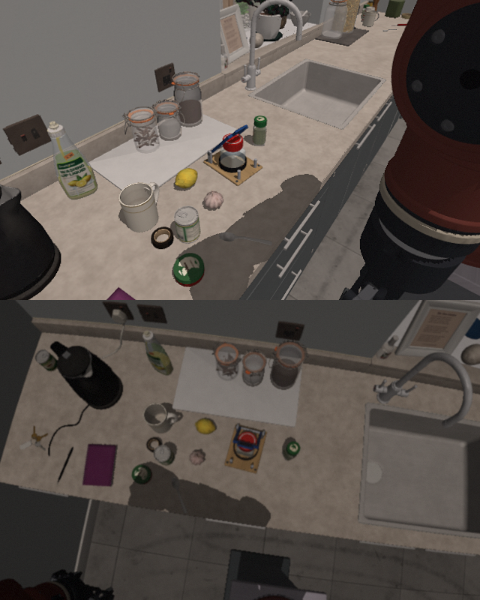

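```bash
python3 - <<'E'
from h import *
ims=[]
for n,cr in (("scene",(240,130,400,290)),("top",(270,140,430,260))):
    c=env.read_camera(n); save(c,f"b_{n}.png",cr,4 if n=="scene" else 4)
    P,u,v=world(c); m=(abs(P[:,0]-594)<130)&(abs(P[:,1]-178)<110)
    P=P[m];col=c["frame"][v[m],u[m]].astype(int)
    r,g,b=col.T
    wood=(P[:,2]>4)&(P[:,2]<13)&(r>b*1.35)
    W=P[wood]; print(n,"wood",len(W),cv2.minAreaRect(W[:,:2].astype(np.float32)))
    red=(r>1.8*g)&(r>1.8*b)&(P[:,2]>75)&(r>60)
    Q=P[red]; T=Q[Q[:,2]>101]
    print("cap",len(Q),Q.min(0),Q.max(0),"top z",np.median(T[:,2]),cv2.minEnclosingCircle(T[:,:2].astype(np.float32)),cv2.minEnclosingCircle(Q[:,:2].astype(np.float32)))
    bl=(b>1.5*r)&(b>g*1.2)&(P[:,2]>30)&(b>40); B=P[bl]; print("blue",len(B))
    for z0 in range(40,175,15):
        s=B[(B[:,2]>=z0)&(B[:,2]<z0+15)]
        if len(s)>3: print(z0,len(s),np.round(s.mean(0)),np.round(s.min(0)),np.round(s.max(0)))
E
```

```text
scene wood 1028 ((594.6969604492188, 179.35650634765625), (117.19564819335938, 155.8709716796875), 83.79168701171875)
cap 426 [563.79653046 149.38116552  79.29113687] [626.79481105 220.14225898 139.90694872] top z 105.55793280555163 ((594.5177001953125, 186.98614501953125), 37.78205490112305) ((594.5177001953125, 186.98614501953125), 37.78205490112305)
blue 221
40 4 [649. 212.  53.] [646. 212.  52.] [652. 213.  54.]
55 12 [642. 213.  63.] [636. 212.  58.] [649. 215.  69.]
70 15 [629. 215.  79.] [621. 212.  70.] [637. 217.  84.]
85 15 [617. 216.  93.] [610. 214.  86.] [624. 218.  99.]
100 17 [606. 210. 108.] [594. 143. 102.] [615. 220. 114.]
115 16 [595. 219. 122.] [588. 217. 115.] [602. 220. 129.]
130 55 [576. 198. 140.] [568. 141. 130.] [589. 222. 144.]
145 70 [564. 188. 155.] [558. 158. 145.] [578. 212. 160.]
160 17 [562. 181. 161.] [559. 163. 160.] [566. 203. 161.]
top wood 1268 ((597.8223876953125, 177.8277587890625), (115.88764953613281, 156.43373107910156), 83.41104888916016)
cap 267 [567.17853109 146.76209061  82.48603757] [627.53377124 206.30994536 111.33624659] top z 105.87389322574467 ((597.9799194335938, 177.12765502929688), 30.886127471923828) ((597.9799194335938, 177.12765502929688), 30.886127471923828)
blue 98
130 36 [577. 182. 142.] [570. 142. 139.] [586. 217. 145.]
145 39 [568. 178. 156.] [561. 143. 145.] [583. 215. 160.]
160 21 [565. 183. 161.] [561. 160. 160.] [568. 202. 164.]
```

View pics/b_scene.png

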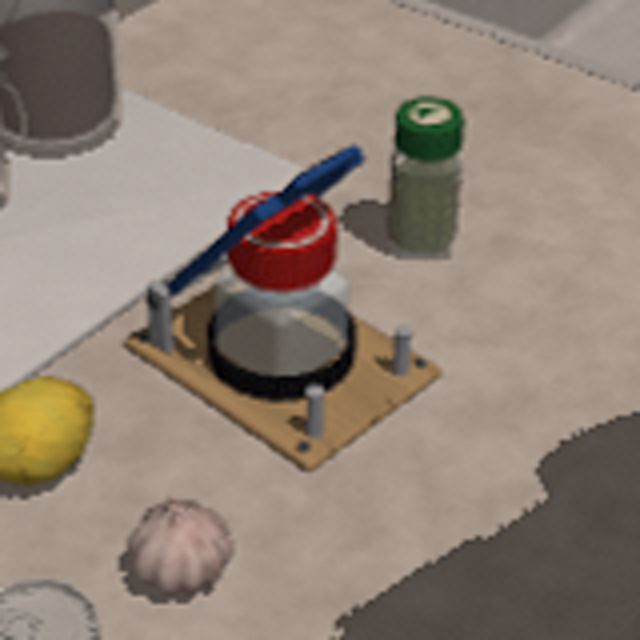

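View pics/b_top.png

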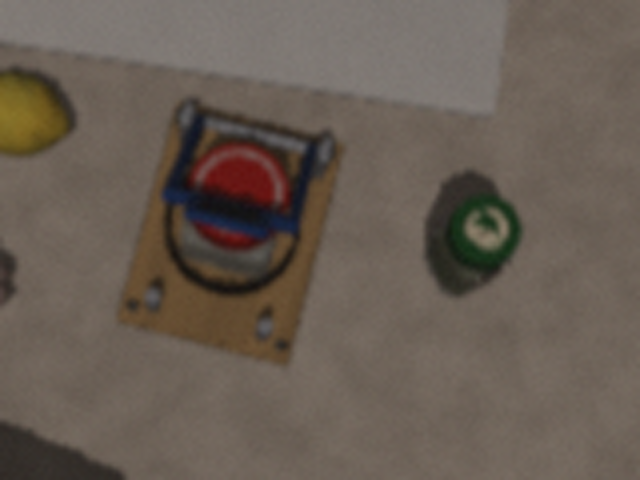

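Call:
{"name": "play_rows", "arguments": {"increments": [{"offset": [-20, -8, 0], "turn": 0, "fingers": -1}, {"offset": [-31, -12.3, 0], "turn": 0, "fingers": -1}, {"offset": [-31, -12.3, 0], "turn": 0, "fingers": -1}, {"offset": [-31, -12.3, 0], "turn": 0, "fingers": -1}, {"offset": [-31, -12.3, 0], "turn": 0, "fingers": -1}, {"offset": [-31, -12.3, 0], "turn": 0, "fingers": -1}, {"offset": [-31, -12.3, 0], "turn": 0, "fingers": -1}, {"offset": [-31, -12.3, 0], "turn": 0, "fingers": -1}, {"offset": [-31, -12.3, 0], "turn": 0, "fingers": -1}, {"offset": [-31, -12.3, 0], "turn": 0, "fingers": -1}, {"offset": [-31, -12.3, 0], "turn": 0, "fingers": -1}, {"offset": [-31, -12.3, 0], "turn": 0, "fingers": -1}, {"offset": [-31, -12.3, 0], "turn": 0, "fingers": -1}, {"offset": [-31, -12.3, 0], "turn": 0, "fingers": -1}, {"offset": [-31, -12.3, 0], "turn": 0, "fingers": -1}, {"offset": [-31, -12.3, 0], "turn": 0, "fingers": -1}, {"offset": [-31, -12.3, 0], "turn": 0, "fingers": -1}, {"offset": [0, 0, 0], "turn": -0.07, "fingers": -1}, {"offset": [0, 0, 0], "turn": -0.07, "fingers": -1}]}}

```text
clock: 3.1
ee_pos: [580.6, 179.5, 230.8]
orientation: [-0.177, -3.136, 0.0]
ft_force: [-0.9, 0.6, -0.5]
opening: 0.2
grip_force: 0.0
```

Call:
{"name": "play_rows", "arguments": {"increments": [{"offset": [-1, 1, 20], "turn": 0, "fingers": -1}, {"offset": [-1, 0, 25], "turn": 0, "fingers": -1}, {"offset": [-1, 0, 20], "turn": 0, "fingers": -1}, {"offset": [0, 0, 12], "turn": 0, "fingers": -1}, {"offset": [5, 0, 6], "turn": 0, "fingers": -1}, {"offset": [6, 0, 7], "turn": 0, "fingers": -1}, {"offset": [6, 0, 7], "turn": 0, "fingers": -1}, {"offset": [5, 0, 7], "turn": 0, "fingers": -1}, {"offset": [5, 0, 7], "turn": 0, "fingers": -1}, {"offset": [5, 0, 7], "turn": 0, "fingers": -1}, {"offset": [4, 0, 8], "turn": 0, "fingers": -1}, {"offset": [4, 0, 8], "turn": 0, "fingers": -1}, {"offset": [3, 0, 8], "turn": 0, "fingers": -1}]}}

```text
clock: 4.4
ee_pos: [539.8, 186.0, 88.6]
orientation: [-0.179, -3.136, -0.0]
ft_force: [-0.4, -0.0, 0.4]
opening: 0.2
grip_force: 0.3
```

```bash
cat >> h.py <<'E'
def blue():
    for n in ("scene","top"):
        c=env.read_camera(n); P,u,v=world(c); m=(abs(P[:,0]-590)<100)&(abs(P[:,1]-178)<70); P=P[m]
        r,g,b=c["frame"][v[m],u[m]].astype(int).T
        B=P[(b>1.5*r)&(b>g*1.2)&(P[:,2]>30)&(b>40)]
        print(n,len(B)); 
        for x in range(500,680,20):
            s=B[(B[:,0]>=x)&(B[:,0]<x+20)]
            if len(s)>2: print(x,len(s),np.round(np.median(s,0)),np.round(s[:,2].max()))
    return c
E
python3 - <<'E'
from h import *
blue()
c=env.read_camera("scene"); save(c,"c.png",(240,130,400,290),3)
E
```

```text
scene 293
500 48 [516. 185.  92.] 94.0
520 83 [532. 205.  87.] 105.0
540 45 [545. 219.  83.] 87.0
560 30 [570. 220.  75.] 79.0
580 22 [590. 218.  70.] 74.0
600 28 [609. 216.  62.] 67.0
620 23 [631. 214.  55.] 62.0
640 14 [648. 212.  51.] 55.0
top 0
```

View pics/c.png

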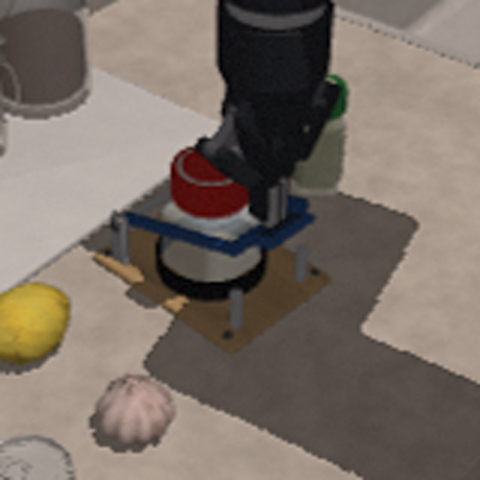

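The frame has followed the fingers down to about 0.3 rad, and the fingertips are on the paddle at (265,215). I'll keep pressing.

Call:
{"name": "play_rows", "arguments": {"increments": [{"offset": [3, 0, 8], "turn": 0, "fingers": -1}, {"offset": [2, 0, 8], "turn": 0, "fingers": -1}, {"offset": [2, 0, 8], "turn": 0, "fingers": -1}, {"offset": [1, 0, 7], "turn": 0, "fingers": -1}, {"offset": [1, 0, 5], "turn": 0, "fingers": -1}, {"offset": [0, 0, 3], "turn": 0, "fingers": -1}, {"offset": [0, 0, 2], "turn": 0, "fingers": -1}, {"offset": [0, 0, 1], "turn": 0, "fingers": -1}, {"offset": [0, 0, 0], "turn": 0, "fingers": -1}]}}

```text
clock: 5.45
ee_pos: [530.9, 187.0, 49.0]
orientation: [-0.178, -3.136, -0.0]
ft_force: [-8.9, -2.2, 23.8]
opening: -0.1
grip_force: 11.9
```

Call:
{"name": "play_rows", "arguments": {"increments": [{"offset": [0, 0, 0], "turn": 0, "fingers": -1}, {"offset": [0, 0, 0], "turn": 0, "fingers": -1}, {"offset": [0, 0, -15], "turn": 0, "fingers": -1}, {"offset": [0, 0, -35], "turn": 0, "fingers": -1}, {"offset": [0, 0, -40], "turn": 0, "fingers": -1}, {"offset": [0, 0, -40], "turn": 0, "fingers": -1}, {"offset": [0, 0, 0], "turn": 0, "fingers": 1}, {"offset": [0, 0, 0], "turn": 0, "fingers": 1}]}}

```text
clock: 6.25
ee_pos: [531.9, 187.1, 178.0]
orientation: [0.179, 3.135, 0.001]
ft_force: [0.2, -0.1, 0.1]
opening: 28.2
grip_force: 0.0
```

```bash
python3 - <<'E'
from h import *
blue()
for n in ("scene","top"):
    c=env.read_camera(n); P,u,v=world(c); m=(abs(P[:,0]-596)<50)&(abs(P[:,1]-178)<50); P=P[m]
    r,g,b=c["frame"][v[m],u[m]].astype(int).T
    Q=P[(r>1.8*g)&(r>1.8*b)&(P[:,2]>80)&(r>50)&(P[:,2]<115)]
    print(n,len(Q)); 
    if len(Q)>5: print(np.percentile(Q,2,axis=0),np.percentile(Q,98,axis=0),cv2.minEnclosingCircle(Q[:,:2].astype(np.float32)))
E
```

```text
scene 437
500 84 [511. 190.  49.] 52.0
520 145 [531. 192.  49.] 52.0
540 60 [550. 219.  48.] 51.0
560 43 [567. 218.  49.] 60.0
580 31 [590. 218.  48.] 51.0
600 30 [611. 215.  48.] 51.0
620 26 [630. 213.  49.] 51.0
640 18 [647. 212.  49.] 51.0
top 0
scene 495
[564.9985982  153.34443288  81.67967436] [619.94006194 208.05963578 107.27351997] ((593.7609252929688, 178.44271850585938), 31.442386627197266)
top 0
```

Call:
{"name": "play_rows", "arguments": {"increments": [{"offset": [-20, -1, 0], "turn": 0, "fingers": 1}, {"offset": [-25, -1, 0], "turn": 0, "fingers": 1}, {"offset": [-20, 0, 0], "turn": 0, "fingers": 1}, {"offset": [0, 0, 0], "turn": 0, "fingers": 1}, {"offset": [0, 0, 15], "turn": 0, "fingers": 1}, {"offset": [0, 0, 20], "turn": 0, "fingers": 1}, {"offset": [0, 0, 20], "turn": 0, "fingers": 1}]}}

```text
clock: 7.15
ee_pos: [594.6, 177.6, 120.9]
orientation: [-0.178, -3.135, 0.0]
ft_force: [0.1, 0.4, -0.3]
opening: 85.4
grip_force: 0.0
```

```bash
python3 - <<'E'
from h import *
c=env.read_camera("scene"); save(c,"d.png",(250,90,390,260),3)
print(env.get_obs()["opening"])
E
```

```text
85.38831432969639
```

View pics/d.png

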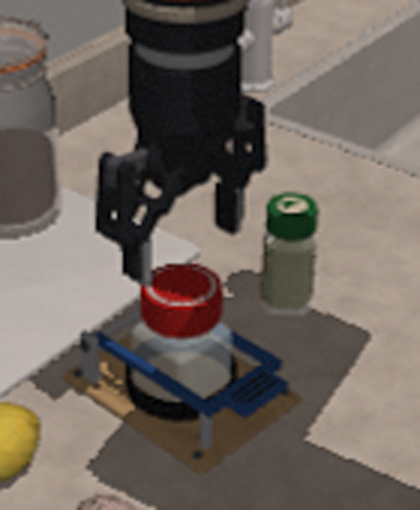

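Frame is shut level and the fingers straddle the cap at (180,290). I'll descend and grip.

Call:
{"name": "play_rows", "arguments": {"increments": [{"offset": [-1.5, 0.5, 15], "turn": 0, "fingers": 1}, {"offset": [0, 0, 18], "turn": 0, "fingers": 1}, {"offset": [0, 0, 14], "turn": 0, "fingers": 1}, {"offset": [0, 0, 0], "turn": 0, "fingers": 1}, {"offset": [0, 0, 0], "turn": 0, "fingers": -1}, {"offset": [0, 0, 0], "turn": 0, "fingers": -1}, {"offset": [0, 0, 0], "turn": 0, "fingers": -1}, {"offset": [0, 0, 0], "turn": 0, "fingers": -1}, {"offset": [0, 0, 0], "turn": 0, "fingers": -1}, {"offset": [0, 0, 0], "turn": 0, "fingers": -1}], "newtons": 30}}

```text
clock: 8.2
ee_pos: [597.7, 177.9, 76.4]
orientation: [0.179, 3.135, 0.0]
ft_force: [-0.9, -2.2, 6.7]
opening: 60.6
grip_force: 32.4
```

Call:
{"name": "play_rows", "arguments": {"increments": [{"offset": [0, 0, 0], "turn": 0, "fingers": -1}, {"offset": [0, 0, 0], "turn": 0, "fingers": -1}, {"offset": [0, 0, 0], "turn": -0.05, "fingers": -1}, {"offset": [0, 0, 0], "turn": -0.07, "fingers": -1}, {"offset": [0, 0, 0], "turn": -0.07, "fingers": -1}, {"offset": [0, 0, 0], "turn": -0.07, "fingers": -1}, {"offset": [0, 0, 0], "turn": -0.07, "fingers": -1}, {"offset": [0, 0, 0], "turn": -0.07, "fingers": -1}], "newtons": 100}}

```text
clock: 9.0
ee_pos: [599.2, 177.8, 76.9]
orientation: [-0.45, 3.105, -0.0]
ft_force: [2.6, -1.5, 6.6]
opening: 59.4
grip_force: 106.1
```

```bash
python3 - <<'E'
from h import *
o=env.get_obs(); print(o["wrist_torque"],o["q"],o["ft_force"],o["opening"],o["grip_force"])
E
```

```text
[-0.08804384 -0.33658773 -0.49110967] [ 1.71782277e-01  5.91727669e-01 -1.02581316e-01  8.72299938e-01
 -3.43543189e-04 -1.16207089e-01] [ 2.57955461 -1.50443622  6.61556576] 59.352645386707614 106.12569652497768
```

Call:
{"name": "play_rows", "arguments": {"increments": [{"offset": [0, 0, 0], "turn": -0.07, "fingers": -1}, {"offset": [0, 0, 0], "turn": -0.07, "fingers": -1}, {"offset": [0, 0, 0], "turn": -0.07, "fingers": -1}, {"offset": [0, 0, 0], "turn": -0.07, "fingers": -1}, {"offset": [0, 0, 0], "turn": -0.07, "fingers": -1}, {"offset": [0, 0, 0], "turn": -0.07, "fingers": -1}, {"offset": [0, 0, 0], "turn": -0.07, "fingers": -1}, {"offset": [0, 0, 0], "turn": -0.07, "fingers": -1}, {"offset": [0, 0, 0], "turn": -0.07, "fingers": -1}, {"offset": [0, 0, 0], "turn": -0.07, "fingers": -1}, {"offset": [0, 0, 0], "turn": -0.07, "fingers": -1}, {"offset": [0, 0, 0], "turn": -0.05, "fingers": -1}, {"offset": [0, 0, 0], "turn": 0, "fingers": -1}, {"offset": [0, 0, 0], "turn": 0, "fingers": -1}]}}

```text
clock: 10.4
ee_pos: [599.7, 177.5, 78.5]
orientation: [-1.647, 2.669, -0.005]
ft_force: [-1.3, -4.2, 19.9]
opening: 58.9
grip_force: 107.4
```

```bash
python3 - <<'E'
from h import *
o=env.get_obs(); print(o["wrist_torque"],o["q"],o["ft_force"],o["opening"],o["grip_force"])
c=env.read_camera("scene"); save(c,"e.png",(250,90,390,260),3)
E
```

```text
[-0.77177047  0.55616082  0.05926607] [ 0.17169291  0.58973119 -0.10157028  0.8738796  -0.00128123 -0.93408664] [-1.33451369 -4.18840391 19.925128  ] 58.909020896771885 107.420669272542
```

View pics/e.png

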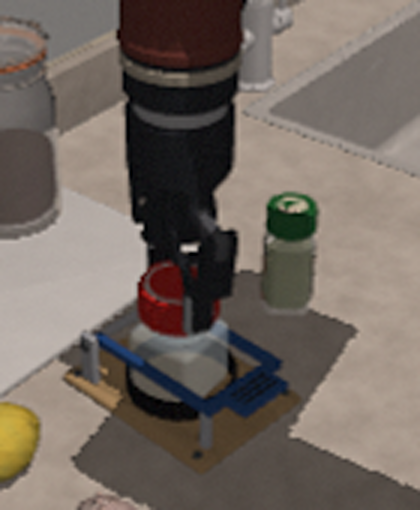

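Torque has dropped and the seal now pushes up with about 20 N, so the lugs are free. I'll lift gently.

Call:
{"name": "play_rows", "arguments": {"increments": [{"offset": [0, 0, -2], "turn": 0, "fingers": -1}, {"offset": [0, 0, -2], "turn": 0, "fingers": -1}, {"offset": [0, 0, -2], "turn": 0, "fingers": -1}, {"offset": [0, 0, -1], "turn": 0, "fingers": -1}, {"offset": [0, 0, 0], "turn": 0, "fingers": -1}]}}

```text
clock: 10.95
ee_pos: [597.1, 177.9, 82.2]
orientation: [1.65, -2.673, -0.0]
ft_force: [1.0, -1.2, 0.3]
opening: 59.0
grip_force: 107.1
```

Call:
{"name": "play_rows", "arguments": {"increments": [{"offset": [0, 0, -3], "turn": 0, "fingers": -1}, {"offset": [0, 0, -3], "turn": 0, "fingers": -1}, {"offset": [0, 0, -4], "turn": 0, "fingers": -1}, {"offset": [0, 0, -4], "turn": 0, "fingers": -1}, {"offset": [0, 0, -5], "turn": 0, "fingers": -1}, {"offset": [0, 0, -5], "turn": 0, "fingers": -1}, {"offset": [0, 0, -5], "turn": 0, "fingers": -1}, {"offset": [0, 0, -4], "turn": 0, "fingers": -1}, {"offset": [0, 0, -2], "turn": 0, "fingers": -1}, {"offset": [0, 0, 0], "turn": 0, "fingers": -1}, {"offset": [0, 0, 0], "turn": 0, "fingers": -1}, {"offset": [0, 0, 0], "turn": 0, "fingers": -1}]}}

```text
clock: 12.15
ee_pos: [597.0, 177.8, 117.1]
orientation: [1.65, -2.673, -0.0]
ft_force: [0.3, 0.3, -0.1]
opening: 58.9
grip_force: 107.2
```

```bash
python3 - <<'E'
from h import *
blue()
c=env.read_camera("scene"); save(c,"f.png",(250,90,390,260),3)
P,u,v=world(c); m=(abs(P[:,0]-596)<50)&(abs(P[:,1]-178)<50); P=P[m]
r,g,b=c["frame"][v[m],u[m]].astype(int).T
Q=P[(r>1.8*g)&(r>1.8*b)&(P[:,2]>80)&(r>50)&(P[:,2]<160)]
print(np.percentile(Q,2,axis=0),np.percentile(Q,98,axis=0))
E
```

```text
scene 431
500 85 [512. 190.  49.] 52.0
520 141 [531. 192.  49.] 52.0
540 58 [549. 220.  49.] 52.0
560 44 [568. 219.  48.] 52.0
580 28 [590. 218.  48.] 50.0
600 31 [611. 216.  49.] 52.0
620 25 [630. 214.  48.] 51.0
640 19 [647. 210.  48.] 51.0
top 0
[556.16610643 160.48419063 121.07343537] [622.32068104 209.57856142 147.67060617]
```

View pics/f.png

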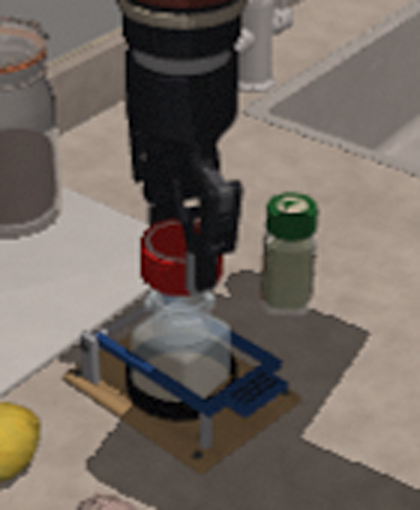

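The cap is held level about 20 mm above the open mouth. Its lower edge is at z ≈ 119, the frame is shut and the jar is seated.

```bash
python3 -c "
from rig import env
print(env.job_done())"
```

```text
the job is handed in; nothing more can be done
None
```

I shut the frame, unscrewed the cap and handed the job in at about 12 s with the cap held level roughly 2 cm above the jar mouth; the hand-in call returned no verdict.

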